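# Dress the stepped gift display on the shop counter

### The arm

A 6-joint arm with a two-finger parallel gripper is mounted at the origin on a cart in front of the work surface, level with it; the furniture and walls round the work are solid. World frame = base frame: x ahead of the robot, y to its left, z up, the work surface at z = 0. Lengths are in m, angles in rad, forces in N, time in s.
With the tool pointing down it reaches from about 0.3 to 1 m from the base axis. Payload 5.1 kg.
Tool frame: the origin (TCP) lies on the centre line of the jaws, within the pads' length; the fingertips stand 19 mm ahead of it and the grasp point (between the pads) is the TCP; z points along the fingers, y is the line along which they close (so a half turn about z gives the same grasp; the last joint's range is limited). The gripper opens to 95 mm and grips with 3 to 60 N. Pads are 20 mm wide; open, the fingers measure 119 mm over their backs; the gripper's body (75 mm by 180 mm) begins 59 mm behind the grasp point.
Start: joints at [-1.245, 0.124, 1.65, -0, 1.367, -0.083], TCP at [0.258, -0.596, 0.234] pointing down, gripper open.
Joint ranges: [-2.61, 2.61], [-1.02, 2.33], [0.03, 2.71], [-1.35, 4.49], [0.32, 2.68], [-2.91, 2.91]. Speed limits (rad/s): [2.57, 2.57, 3.14, 3.14, 3.14, 3.14].

### API

Orientations are given as a unit quaternion [w, x, y, z].
In Python, from plant import ctrl gives the robot as it stands.
- The arm moves only by the tool send_rows, never from a script. Its argument "targets" is a list that holds one entry, the list of rows, each a list of 7 numbers: the opening, from -1 (shut) to 1 (fully open), then the shift along the tool's x, y, z scaled (see below), then the turn, a rotation vector about the tool's x, y, z scaled (see below). A call has exactly 10 rows; each row is the pose to reach, as a shift and turn from the pose commanded when the call began, along the tool's axes at that moment; what a row does not reach only later rows make up. The controller multiplies each number of a shift by 250 mm and each number of a turn by pi/2 rad. A row lasts 1/12 s, in which the tool goes at most 41.7 mm and 7.16 degrees, less where a joint would pass 70% of its speed; a pose out of reach is approached as far as the arm can. A call with a number of a shift or a turn outside -1 to 1 is refused whole. A call with a gripper value outside its range is refused whole. The fingers move at their own pace and stop on an object; "squeeze" is the grip in N (left out, the last holds). Time passes only in rows, so rows that repeat a pose let the fingers close, or fill a call up. It gives the time, the measured TCP pose, the force, the opening and the grip force at its end, in the units of the state.
- ctrl.state(): the state, without advancing time (a new reading comes with each control period).
- ctrl.get_image(name): name is "scene" or "top"; returns a dict with "frame" (480x640x3 uint8, red, green, blue), "fx", "fy", "cx", "cy" (pixels), "distortion" ([k1, k2, p1, p2, k3] as OpenCV has them; the pictures are not rectified), "world_to_cam" (4x4, takes a point from world to camera coordinates). Camera axes: x right, y down, z forward; pixel columns grow to the right and rows downward; lengths in m; the calibration is good to about 2 mm. A picture is of the moment at which its call begins. There is no depth.
- ctrl.job_done(): hands the job in; it is judged then, once.
The state is a dict: "t": time; "qpos": joint angles; "joint_velocities": joint speeds; "tau": joint torques, N m; "eef_pos": TCP position; "tool_rot": TCP orientation; "contact_force": force on the tool from outside, world axes, zero at the start; "wrist_torque": the same for the moment, N m; "opening": finger opening in m; "finger_force": force on a finger pad.
Only numpy, scipy, OpenCV 4.12 (cv2) and the standard library are available. Lean on these libraries where they do the work, as an engineer would, in place of code of your own. Each camera call takes 0.05 s, during which the arm holds its last target. There are 200 camera calls.

### The job

Dress the gift display with the three cream cartons that stand in front of the two wooden risers, so that heights step down from the high riser: the tall carton in the high riser's pocket, the medium carton in whichever pocket of the low riser is nearer the high riser, the small carton in the other pocket beside it, each upright and sitting right down in its pocket. The ribbon spool lies flat and centred on top of the medium carton. Do not tip any carton over, and leave the loose price card, pralines and stapler in front where they are.

Things in the scene. Friction and masses are not known exactly. Their poses are not given: they have to be found in the camera images.
- carton_tall: tall cream carton, a box 48 (its x) x 64 (its y) x 205 mm high, 0.24 kg, standing upright in the front row, before the risers (other cream cartons, far left beyond the praline tray, are stock); origin at the centre of its underside, z up. Grasp across the 48 mm.
- carton_mid: medium cream carton, a box 50 (its x) x 84 (its y) x 135 mm high, 0.26 kg, standing upright; origin at the centre of its underside, z up. Grasp across the 50 mm.
- carton_small: small cream carton, a box 40 (its x) x 50 (its y) x 82 mm high, 0.12 kg, standing upright; origin at the centre of its underside, z up. Grasp across the 40 mm.
- ribbon_spool: flat round spool of satin ribbon with two flanges, 54 mm diameter, 20 mm high, 0.05 kg, lying flat on the counter; origin at the centre of its underside, z up. Grasp round the flanges, from any direction. Its outer flanges (top and bottom 2 mm) are what the fingers touch.
- high_riser: high display riser, fixed dark wooden block 76 mm deep (x) x 91 mm wide (y), front (its -x) to the robot; origin at the centre of its underside, z up. One open pocket in the middle of its top, 62 (x) x 77 (y) mm, felt floor 50 mm above the counter; lip round it 7 mm thick, 8 mm above the floor. The two risers stand side by side at the rear.
- low_riser: low display riser of the same make, fixed, 76 mm deep (x) x 213 mm wide (y); origin at the centre of its underside, z up. Two equal open pockets side by side, each 62 mm (x) x 96 mm (y), centred at x = 0, y = +51.5 mm and y = -51.5 mm in its frame; felt floors 20 mm above the counter, lips and the divider between them 7 mm thick, 8 mm above the floor (to 28 mm).
- price_card: bystander: small price card in a wooden foot, 18 x 58 x 38 mm high, loose; origin at the centre of its underside; stands among the cartons.
- praline_gold: bystander: single gold-wrapped praline, 53 x 46 x 23 mm, loose; origin at its underside; lies among the cartons.
- praline_silver: bystander: single silver-wrapped praline, 53 x 28 x 25 mm, loose; origin at its underside; lies among the cartons.
- stapler: bystander: desk stapler, 31 x 140 x 49 mm high, loose; origin at the centre of its underside; lies at the left of the work.

How it is judged:
By the outcome, as a careful person would: the job done as asked, in the order asked, and still so for the second after the job is handed in, with the robot touching nothing.
It also fails if it takes over 101 s, if anything falls off the work surface, if the arm or the gripper's body presses on something with over 40 N, if the wrist force passes 120 N, or if a joint passes its speed limit or range.

## Working session

There is one attempt and no reset: what is moved stays moved. The work goes in short steps, Python scripts to look and compute and a tool call to move; the robot and the scene stay as the last step left them, time stands still between calls to the robot, and variables do not carry over. Pictures are saved under pics/ and viewed, at most 14 in all, crops included, and the job is handed in when it is done.

Besides the shell and the picture viewer there is one more tool, called after "Request:" as a command line: name --argument value ..., lists and objects as JSON in quotes. send_rows: Moves the arm, as the interface text tells. Shifts and turns lie within -1 to 1; 1 stands for 250 mm of shift or pi/2 rad of turn. Its arguments: {"type":"object","properties":{"targets":{"type":"array"},"squeeze":{"type":"number"}},"required":["targets"]}

```bash
ls; mkdir -p pics
python3 - <<'E'
from plant import ctrl
import cv2,pickle
for n in("scene","top"):
    d=ctrl.get_image(n); cv2.imwrite(f"pics/{n}0.png",d["frame"][:,:,::-1]); pickle.dump(d,open(f"{n}0.pkl","wb"))
    print(n,d["fx"],d["fy"],d["cx"],d["cy"],d["distortion"]);print(d["world_to_cam"])
print(ctrl.state())
E
```

```text
pics
scene 522.1976216729907 522.1976216729907 312.3253126722804 236.91523460980181 [-0.03724439  0.          0.          0.          0.        ]
[[ 0.72693789  0.6866634  -0.0073947  -0.4975191 ]
 [ 0.55538229 -0.59422187 -0.58176531 -0.17301906]
 [-0.40387104  0.41880036 -0.81332308  1.11532155]
 [ 0.          0.          0.          1.        ]]
top 433.29876442262497 433.29876442262497 311.48773380166017 244.85113727123743 [-0.00224837  0.          0.          0.          0.        ]
[[ 0.08347043 -0.99650832  0.0019658   0.12224935]
 [-0.97609626 -0.08215759 -0.20121189  0.54568786]
 [ 0.20067083  0.01487643 -0.97954577  0.78044182]
 [ 0.          0.          0.          1.        ]]
{'t': 0.1, 'qpos': array([-1.24456621e+00,  1.24437448e-01,  1.65152544e+00, -5.33305031e-05,
        1.36752069e+00, -8.26322588e-02]), 'joint_velocities': array([-0.00023008, -0.00021092, -0.00211279, -0.00113006,  0.00044374,
       -0.00031871]), 'tau': array([ 1.68361044e-04, -4.18880582e+01, -3.61096251e+01,  7.77001726e-02,
        4.61600348e-02, -6.83630219e-05]), 'eef_pos': array([ 0.25818232, -0.59592719,  0.23251862]), 'tool_rot': array([-9.35285171e-04,  9.79175081e-01,  2.03015432e-01, -1.40789426e-04]), 'contact_force': array([ 0.49854563, -0.55658747, -0.22295134]), 'wrist_torque': array([ 0.03249984, -0.02273313,  0.00806997]), 'finger_force': 0.0, 'opening': 0.09522247601445015}
```

View pics/scene0.png

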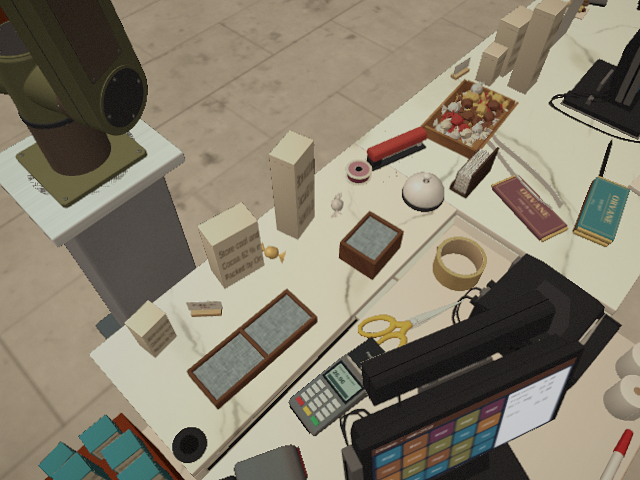

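View pics/top0.png

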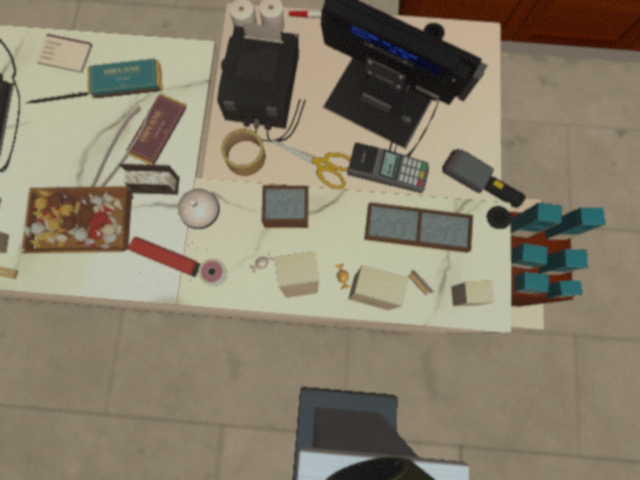

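The overview shows the row: spool (212,270), tall (298,273), mid (378,287), small (473,292), risers at (285,205) and (418,227) in the top view. Next, enlarged crops.

Run:
```python
import cv2
a=cv2.imread("pics/top0.png"); s=cv2.imread("pics/scene0.png")
def crop(im,x,y,w,h,k,n):
    c=cv2.resize(im[y:y+h,x:x+w],None,fx=k,fy=k,interpolation=cv2.INTER_CUBIC)
    for i in range(0,w,20):
        cv2.putText(c,str(x+i),(i*k,8),0,.3,(0,0,255)); cv2.line(c,(i*k,10),(i*k,14),(0,0,255))
    for j in range(0,h,20):
        cv2.putText(c,str(y+j),(0,j*k+4),0,.3,(0,0,255))
    cv2.imwrite(n,c)
crop(a,190,175,160,135,5,"pics/c1.png")
crop(a,335,190,170,125,4,"pics/c2.png")
crop(s,85,120,190,145*2-10,2,"pics/c3.png")
crop(s,120,125,300,290,2,"pics/c3.png")
```

```text
(no output)
```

View pics/c1.png

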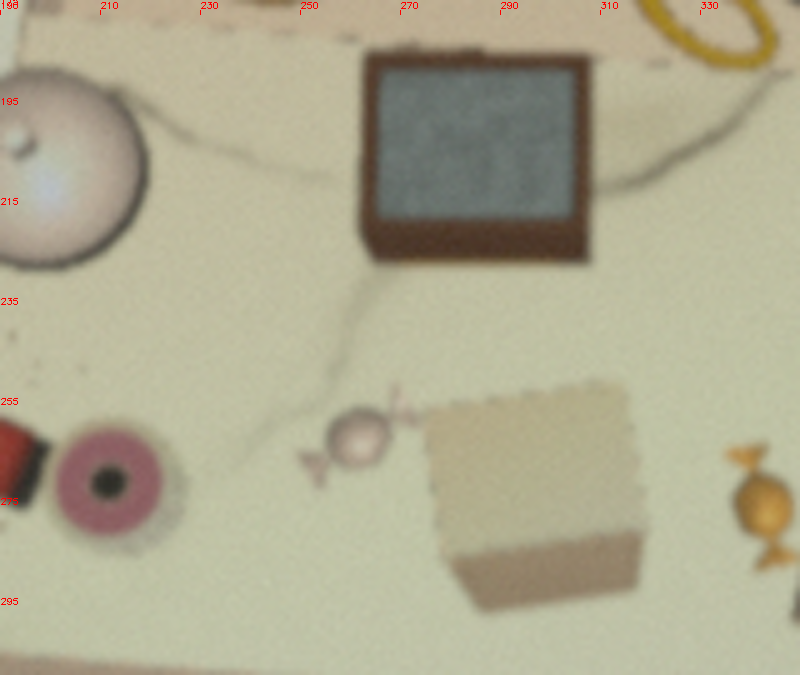

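View pics/c2.png

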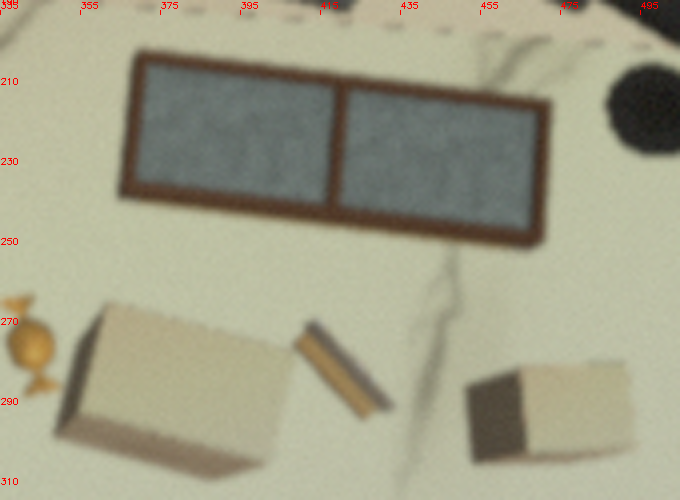

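View pics/c3.png

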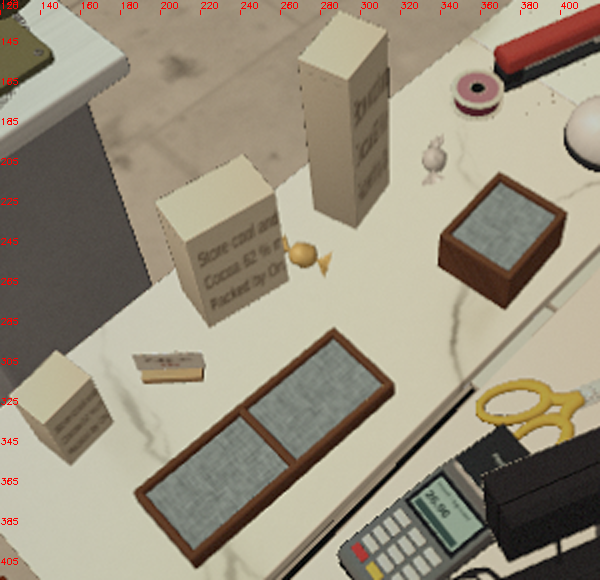

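```bash
cat > fit.py <<'E'
import numpy as np,cv2,pickle
from scipy.optimize import least_squares
cams={n:pickle.load(open(n+"0.pkl","rb")) for n in("scene","top")}
def proj(n,P,d=None):
    d=d or cams[n]; W=np.array(d["world_to_cam"]); K=np.array([[d["fx"],0,d["cx"]],[0,d["fy"],d["cy"]],[0,0,1.]])
    return cv2.projectPoints(np.atleast_2d(P).astype(float),cv2.Rodrigues(W[:3,:3])[0],W[:3,3],K,np.array(d["distortion"],float))[0][:,0]
off={"c1":("top",190,175,5),"c2":("top",335,190,4),"c3":("scene",120,125,2)}
def fit(sx,sy,h,obs,g=(.5,0,0)):
    def loc(p,s,z):
        c,q=np.cos(p[2]),np.sin(p[2]); x,y=s[0]*sx/2,s[1]*sy/2
        return [p[0]+c*x-q*y,p[1]+q*x+c*y,z*h]
    def res(p):
        r=[]
        for k,s,z,u,v in obs:
            n,ox,oy,m=off[k]; r.append(proj(n,loc(p,s,z))[0]-np.array([ox+(u+.5)/m-.5,oy+(v+.5)/m-.5]))
        return np.concatenate(r)
    o=least_squares(res,g,loss="soft_l1",f_scale=1.); return o.x,res(o.x).reshape(-1,2).round(1).tolist()
E
cat > m.py <<'E'
from fit import *
A,B,C,D=(1,1),(1,-1),(-1,-1),(-1,1)
O={}
O["high"]=fit(.076,.091,.058,[("c1",A,1,365,52),("c1",B,1,591,53),("c1",C,0,589,262),("c3",D,1,500,173),("c3",C,1,440,237),("c3",A,1,566,215),("c3",B,1,507,270),("c3",B,0,507,307),("c3",C,0,440,267)])
O["low"]=fit(.076,.213,.028,[("c2",A,1,137,52),("c2",B,1,551,100),("c2",D,1,120,194),("c3",D,1,334,330),("c3",A,1,394,384),("c3",C,1,135,492),("c3",B,1,197,556)])
O["tall"]=fit(.048,.064,.205,[("c1",A,1,423,408),("c1",B,1,622,382),("c1",C,1,643,530),("c1",D,1,447,557),("c1",D,0,480,612),("c1",C,0,636,590),("c3",D,1,344,12),("c3",C,1,299,63),("c3",A,1,390,40),("c3",B,1,347,80),("c3",B,0,356,228),("c3",C,0,316,207)])
O["mid"]=fit(.05,.084,.135,[("c2",A,1,107,303),("c2",B,1,297,349),("c2",C,1,265,463),("c2",D,1,80,412),("c2",D,0,55,436),("c2",C,0,210,480),("c3",D,1,243,155),("c3",C,1,157,205),("c3",A,1,275,193),("c3",B,1,187,240),("c3",B,0,210,326),("c3",A,0,288,283)])
O["small"]=fit(.04,.05,.082,[("c2",A,1,520,368),("c2",B,1,624,360),("c2",C,1,635,447),("c2",D,1,527,455),("c2",A,0,465,385),("c2",D,0,473,463),("c3",D,1,57,351),("c3",C,1,15,398),("c3",A,1,97,382),("c3",B,1,57,424),("c3",B,0,70,464),("c3",A,0,112,430)])
O["spool"]=fit(0,0,.02,[("c1",A,1,109,483),("c3",A,1,478,88)])
# single-point heights: stapler end corner at top & gold/silver pralines
O["silver"]=fit(0,0,.012,[("c1",A,1,359,438),("c3",A,1,434,158)])
O["gold"]=fit(0,0,.012,[("c1",A,1,763,507),("c3",A,1,304,254)])
O["stapEnd"]=fit(0,0,.049,[("c1",A,1,45,445)])
if __name__=="__main__":
    for k,(p,r) in O.items(): print(k,np.round(p,4),r)
    p=O["low"][0]
    for s in(1,-1): print("pocket",p[:2]+s*.0515*np.array([-np.sin(p[2]),np.cos(p[2])]))
E
python3 m.py
```

```text
high [0.6134 0.228  0.0694] [[-0.9, -1.4], [-0.1, -1.0], [-0.1, 1.5], [-0.3, -1.7], [-0.9, -1.9], [1.6, -1.4], [1.2, 4.8], [-1.7, 3.8], [-1.9, 1.3]]
low [ 0.5969 -0.0439 -0.0382] [[-1.0, -1.3], [0.2, -1.0], [-0.4, -0.6], [-0.5, -2.9], [0.8, -1.4], [-1.7, -0.2], [-2.2, 2.7]]
tall [0.4646 0.1862 0.2159] [[-0.3, -0.8], [0.3, -0.9], [0.2, -0.4], [-1.6, -0.3], [-0.5, -0.2], [-0.2, -0.0], [-2.1, -1.0], [-1.2, -2.6], [-0.2, -4.6], [0.3, 0.2], [-0.2, 1.7], [-1.5, 1.7]]
mid [ 0.4581  0.0416 -0.1814] [[-0.5, -1.1], [-0.4, 0.1], [1.1, -0.1], [-0.7, -0.3], [-1.1, -0.0], [0.9, 0.0], [-0.1, -0.7], [-1.7, -1.5], [0.2, -0.4], [-1.1, 1.7], [-0.1, 2.0], [0.6, -0.4]]
small [ 0.4681 -0.1449  0.1213] [[-0.6, -1.1], [0.4, -0.1], [0.3, 0.0], [-0.0, -0.9], [-0.9, -0.4], [-0.9, -0.0], [-0.4, -0.2], [-3.3, -0.5], [-2.5, -2.1], [-6.4, 0.9], [0.9, 2.2], [1.6, -3.5]]
spool [0.4712 0.3623 0.    ] [[-0.3, -0.2], [-0.3, 0.2]]
silver [0.4976 0.2669 0.    ] [[-0.6, 0.3], [-0.1, 1.2]]
gold [0.4843 0.1029 0.    ] [[-0.7, -0.1], [-0.4, 0.4]]
stapEnd [0.4799 0.3812 0.    ] [[-0.0, -0.0]]
pocket [0.59883576 0.00754826]
pocket [ 0.59490204 -0.09537659]
```

```bash
cat > ov.py <<'E'
from m import *
D3={"high":(.076,.091,.058),"low":(.076,.213,.028),"tall":(.048,.064,.205),"mid":(.05,.084,.135),"small":(.04,.05,.082)}
def overlay(n,img,x,y,w,h,k,poses,d=None):
    c=cv2.resize(img[y:y+h,x:x+w],None,fx=k,fy=k,interpolation=cv2.INTER_CUBIC)
    for o,p in poses.items():
        sx,sy,hh=D3[o]; z0=p[3] if len(p)>3 else 0
        R=np.array([[np.cos(p[2]),-np.sin(p[2])],[np.sin(p[2]),np.cos(p[2])]])
        for z in(0,hh):
            q=np.array([[sx/2,sy/2],[sx/2,-sy/2],[-sx/2,-sy/2],[-sx/2,sy/2]])@R.T+p[:2]
            u=proj(n,np.c_[q,np.full(4,z+z0)],d); u=((u-[x,y]+.5)*k-.5).round().astype(int)
            cv2.polylines(c,[u],True,(0,0,255) if z else (255,0,0),1)
    return c
if __name__=="__main__":
    P={k:O[k][0] for k in D3}
    a=overlay("top",cv2.imread("pics/top0.png"),250,175,255,140,2.5 and 2,P); b=overlay("scene",cv2.imread("pics/scene0.png"),120,125,300,290,2,P)
    a=overlay("top",cv2.imread("pics/top0.png"),250,178,255,137,3,P)
    cv2.imwrite("pics/ovt.png",a); cv2.imwrite("pics/ovs.png",b)
E
python3 ov.py
```

```text
(no output)
```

View pics/ovs.png

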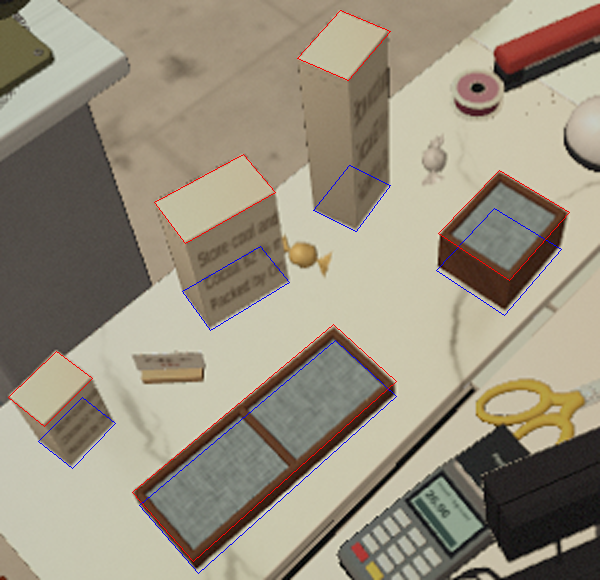

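View pics/ovt.png

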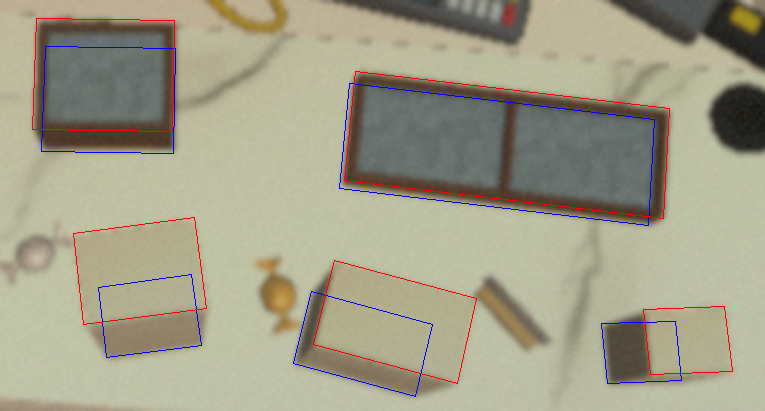

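The overlays match both views to about 1 px, so the poses are good. Now a small helper that gives deltas.

```bash
cat > go.py <<'E'
import sys,numpy as np
from plant import ctrl
from scipy.spatial.transform import Rotation as Ro
def rep():
    s=ctrl.state(); q=s["tool_rot"]; R=Ro.from_quat([q[1],q[2],q[3],q[0]]); return s,R
s,R=rep(); p=np.array(s["eef_pos"]); x=R.apply([1,0,0])
print("t%.2f"%s["t"],p.round(4),"phi%.3f"%np.arctan2(x[1],x[0]),"op%.4f"%s["opening"],"ff%.1f"%s["finger_force"],np.round(s["contact_force"],1))
a=[list(map(float,v.split(","))) for v in sys.argv[1:]]   # x,y,z,phi waypoints, each relative to the one before
for t in a:
    c,q=np.cos(t[3]),np.sin(t[3]); T=Ro.from_matrix(np.array([[c,q,0],[q,-c,0],[0,0,-1.]]))
    print(t,"shift",(R.inv().apply(np.array(t[:3])-p)/.25).round(3),"turn",((R.inv()*T).as_rotvec()/(np.pi/2)).round(3))
    p,R=np.array(t[:3]),T
E
python3 go.py .34,-.4,.3,.95 .42,-.18,.3,1.5 .465,.05,.3,1.787 .4646,.1862,.28,1.787 .4646,.1862,.16,1.787
```

```text
t0.10 [ 0.2582 -0.5959  0.2325] phi0.409 op0.0952 ff0.0 [ 0.5 -0.6 -0.2]
[0.34, -0.4, 0.3, 0.95] shift [ 0.612 -0.59  -0.269] turn [-0.001 -0.    -0.344]
[0.42, -0.18, 0.3, 1.5] shift [ 0.902 -0.252  0.   ] turn [ 0.    0.   -0.35]
[0.465, 0.05, 0.3, 1.787] shift [0.93  0.114 0.   ] turn [ 0.     0.    -0.183]
[0.4646, 0.1862, 0.28, 1.787] shift [0.532 0.115 0.08 ] turn [0. 0. 0.]
[0.4646, 0.1862, 0.16, 1.787] shift [0.   0.   0.48] turn [0. 0. 0.]
```

Request:
send_rows --targets '[[[1, 0.08, -0.08, -0.05, 0, 0, -0.04], [1, 0.16, -0.16, -0.1, 0, 0, -0.08], [1, 0.24, -0.24, -0.15, 0, 0, -0.13], [1, 0.32, -0.32, -0.2, 0, 0, -0.18], [1, 0.4, -0.39, -0.25, 0, 0, -0.23], [1, 0.46, -0.45, -0.27, 0, 0, -0.28], [1, 0.52, -0.51, -0.27, 0, 0, -0.32], [1, 0.57, -0.56, -0.27, 0, 0, -0.34], [1, 0.61, -0.59, -0.27, 0, 0, -0.344], [1, 0.61, -0.59, -0.27, 0, 0, -0.344]]]'

```text
t: 0.93
eef_pos: [0.3405, -0.3988, 0.3009]
tool_rot: [-0.0, 0.889, 0.458, 0.0]
contact_force: [0.1, -1.6, 0.1]
opening: 0.0947
finger_force: 0.0
```

Request:
send_rows --targets '[[[1, 0.1, -0.03, 0, 0, 0, -0.04], [1, 0.2, -0.06, 0, 0, 0, -0.08], [1, 0.3, -0.09, 0, 0, 0, -0.12], [1, 0.4, -0.12, 0, 0, 0, -0.16], [1, 0.5, -0.15, 0, 0, 0, -0.2], [1, 0.6, -0.18, 0, 0, 0, -0.24], [1, 0.7, -0.2, 0, 0, 0, -0.28], [1, 0.8, -0.23, 0, 0, 0, -0.32], [1, 0.88, -0.25, 0, 0, 0, -0.35], [1, 0.9, -0.25, 0, 0, 0, -0.35]]]'

```text
t: 1.77
eef_pos: [0.4205, -0.1797, 0.3009]
tool_rot: [-0.0, 0.731, 0.682, 0.0]
contact_force: [-0.7, 0.0, 0.3]
opening: 0.0949
finger_force: 0.0
```

```bash
python3 go.py .4646,.07,.3,1.787 .4646,.1862,.28,1.787 .4646,.1862,.16,1.787
```

```text
t1.77 [ 0.4205 -0.1797  0.3009] phi1.502 op0.0949 ff0.0 [-0.7  0.   0.3]
[0.4646, 0.07, 0.3, 1.787] shift [1.009 0.107 0.004] turn [-0.    -0.    -0.182]
[0.4646, 0.1862, 0.28, 1.787] shift [0.454 0.1   0.08 ] turn [0. 0. 0.]
[0.4646, 0.1862, 0.16, 1.787] shift [0.   0.   0.48] turn [0. 0. 0.]
```

Request:
send_rows --targets '[[[1, 0.12, 0.01, 0, 0, 0, -0.03], [1, 0.24, 0.02, 0, 0, 0, -0.06], [1, 0.36, 0.03, 0, 0, 0, -0.1], [1, 0.48, 0.05, 0, 0, 0, -0.14], [1, 0.6, 0.06, 0, 0, 0, -0.17], [1, 0.72, 0.07, 0, 0, 0, -0.182], [1, 0.84, 0.09, 0, 0, 0, -0.182], [1, 0.94, 0.1, 0, 0, 0, -0.182], [1, 1.0, 0.107, 0, 0, 0, -0.182], [1, 1.0, 0.107, 0, 0, 0, -0.182]]]'

```text
t: 2.6
eef_pos: [0.4652, 0.0675, 0.3007]
tool_rot: [-0.0, 0.627, 0.779, -0.0]
contact_force: [-0.6, -0.1, -0.3]
opening: 0.0951
finger_force: 0.0
```

Request:
send_rows --targets '[[[1, 0.1, 0.02, 0.01, 0, 0, 0], [1, 0.22, 0.05, 0.03, 0, 0, 0], [1, 0.34, 0.08, 0.06, 0, 0, 0], [1, 0.44, 0.1, 0.08, 0, 0, 0], [1, 0.46, 0.1, 0.08, 0, 0, 0], [1, 0.46, 0.1, 0.08, 0, 0, 0], [1, 0.46, 0.1, 0.08, 0, 0, 0], [1, 0.46, 0.1, 0.08, 0, 0, 0], [1, 0.46, 0.1, 0.08, 0, 0, 0], [1, 0.46, 0.1, 0.08, 0, 0, 0]]]'

```text
t: 3.43
eef_pos: [0.4649, 0.1829, 0.2816]
tool_rot: [0.0, 0.628, 0.778, 0.0]
contact_force: [0.0, 0.6, -0.7]
opening: 0.095
finger_force: 0.0
```

```bash
python3 go.py .4646,.1862,.16,1.787
```

```text
t3.43 [0.4649 0.1829 0.2816] phi1.783 op0.0950 ff0.0 [ 0.   0.6 -0.7]
[0.4646, 0.1862, 0.16, 1.787] shift [0.013 0.001 0.486] turn [ 0.     0.    -0.003]
```

Request:
send_rows --targets '[[[1, 0.013, 0, 0.06, 0, 0, -0.003], [1, 0.013, 0, 0.13, 0, 0, -0.003], [1, 0.013, 0, 0.2, 0, 0, -0.003], [1, 0.013, 0, 0.27, 0, 0, -0.003], [1, 0.013, 0, 0.34, 0, 0, -0.003], [1, 0.013, 0, 0.4, 0, 0, -0.003], [1, 0.013, 0, 0.45, 0, 0, -0.003], [1, 0.013, 0, 0.48, 0, 0, -0.003], [1, 0.013, 0, 0.486, 0, 0, -0.003], [1, 0.013, 0, 0.486, 0, 0, -0.003]]]'

```text
t: 4.27
eef_pos: [0.4638, 0.1869, 0.1595]
tool_rot: [-0.0, 0.626, 0.78, -0.0]
contact_force: [0.6, 0.1, -0.5]
opening: 0.0949
finger_force: 0.0
```

Request:
send_rows --targets '[[[-1, 0, 0, 0, 0, 0, 0], [-1, 0, 0, 0, 0, 0, 0], [-1, 0, 0, 0, 0, 0, 0], [-1, 0, 0, 0, 0, 0, 0], [-1, 0, 0, 0, 0, 0, 0], [-1, 0, 0, 0, 0, 0, 0], [-1, 0, 0, 0, 0, 0, 0], [-1, 0, 0, 0, 0, 0, 0], [-1, 0, 0, 0, 0, 0, 0], [-1, 0, 0, 0, 0, 0, 0]]]' --squeeze 25

```text
t: 5.1
eef_pos: [0.4637, 0.187, 0.1596]
tool_rot: [-0.0, 0.626, 0.78, -0.0]
contact_force: [-0.3, -0.4, 0.5]
opening: 0.0479
finger_force: 24.9
```

```bash
python3 go.py .4646,.1862,.25,1.787 .613,.228,.25,1.64 .613,.228,.212,1.64
```

```text
t5.10 [0.4637 0.187  0.1596] phi1.790 op0.0479 ff24.9 [-0.3 -0.4  0.5]
[0.4646, 0.1862, 0.25, 1.787] shift [-0.004  0.003 -0.361] turn [-0.     0.     0.002]
[0.613, 0.228, 0.25, 1.64] shift [0.036 0.616 0.   ] turn [0.    0.    0.094]
[0.613, 0.228, 0.212, 1.64] shift [0.    0.    0.152] turn [0. 0. 0.]
```

Request:
send_rows --targets '[[[-1, 0, 0, -0.03, 0, 0, 0], [-1, 0, 0, -0.08, 0, 0, 0], [-1, 0, 0, -0.14, 0, 0, 0], [-1, 0, 0, -0.2, 0, 0, 0], [-1, 0, 0, -0.26, 0, 0, 0], [-1, 0, 0, -0.31, 0, 0, 0], [-1, 0, 0, -0.34, 0, 0, 0], [-1, 0, 0, -0.36, 0, 0, 0], [-1, 0, 0, -0.36, 0, 0, 0], [-1, 0, 0, -0.36, 0, 0, 0]]]'

```text
t: 5.93
eef_pos: [0.4637, 0.1871, 0.2493]
tool_rot: [-0.0, 0.626, 0.78, -0.0]
contact_force: [-0.6, 0.3, -2.9]
opening: 0.0478
finger_force: 24.9
```

Request:
send_rows --targets '[[[-1, 0, 0.03, 0, 0, 0, 0.01], [-1, 0.01, 0.09, 0, 0, 0, 0.02], [-1, 0.01, 0.17, 0, 0, 0, 0.03], [-1, 0.02, 0.26, 0, 0, 0, 0.05], [-1, 0.02, 0.35, 0, 0, 0, 0.06], [-1, 0.03, 0.44, 0, 0, 0, 0.07], [-1, 0.03, 0.52, 0, 0, 0, 0.08], [-1, 0.036, 0.58, 0, 0, 0, 0.09], [-1, 0.036, 0.61, 0, 0, 0, 0.094], [-1, 0.036, 0.616, 0, 0, 0, 0.094]]]'

```text
t: 6.77
eef_pos: [0.613, 0.2294, 0.2479]
tool_rot: [-0.001, 0.682, 0.732, -0.001]
contact_force: [-1.1, -0.7, -3.0]
opening: 0.0479
finger_force: 24.9
```

```bash
python3 go.py .613,.228,.212,1.64
python3 - <<'E'
from ov import *
from plant import ctrl
D3["tall"]=(.048,.064,.205)
P={"high":O["high"][0],"tall":[.613,.228,.0694,.09]}
ims=[]
for n,(x,y,w,h,k) in {"top":(240,150,110,110,4),"scene":(300,90,150,200,2)}.items():
    d=ctrl.get_image(n); f=np.ascontiguousarray(d["frame"][:,:,::-1]); ims.append(overlay(n,f,x,y,w,h,k,P,d))
H=max(i.shape[0] for i in ims); cv2.imwrite("pics/p1.png",np.hstack([cv2.copyMakeBorder(i,0,H-i.shape[0],0,0,0) for i in ims]))
E
```

```text
t6.77 [0.613  0.2294 0.2479] phi1.641 op0.0479 ff24.9 [-1.1 -0.7 -3. ]
[0.613, 0.228, 0.212, 1.64] shift [-0.005  0.     0.144] turn [-0.001  0.     0.001]
```

View pics/p1.png

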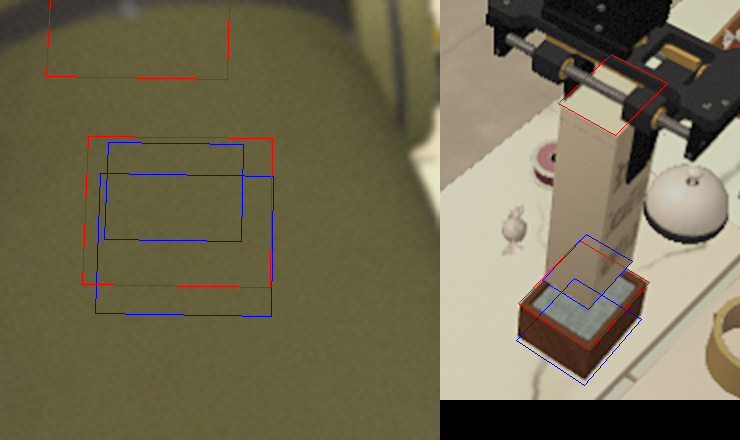

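The top camera is blocked by the arm. In the scene view the held carton lines up with the pocket, within a few pixels (base corner about (588,305) against model (588,308)). Lowering.

Request:
send_rows --targets '[[[-1, -0.005, 0, 0.02, 0, 0, 0], [-1, -0.005, 0, 0.04, 0, 0, 0], [-1, -0.005, 0, 0.06, 0, 0, 0], [-1, -0.005, 0, 0.08, 0, 0, 0], [-1, -0.005, 0, 0.1, 0, 0, 0], [-1, -0.005, 0, 0.12, 0, 0, 0], [-1, -0.005, 0, 0.135, 0, 0, 0], [-1, -0.005, 0, 0.145, 0, 0, 0], [-1, -0.005, 0, 0.15, 0, 0, 0], [-1, -0.005, 0, 0.15, 0, 0, 0]]]'

```text
t: 7.7
eef_pos: [0.6122, 0.228, 0.2117]
tool_rot: [-0.0, 0.682, 0.732, -0.0]
contact_force: [0.2, -0.3, -2.6]
opening: 0.0479
finger_force: 24.9
```

```bash
python3 go.py .613,.228,.21,1.64
```

```text
t7.70 [0.6122 0.228  0.2117] phi1.642 op0.0479 ff24.9 [ 0.2 -0.3 -2.6]
[0.613, 0.228, 0.21, 1.64] shift [-0.     0.003  0.007] turn [-0.     0.     0.001]
```

Request:
send_rows --targets '[[[-1, 0, 0, 0.004, 0, 0, 0], [-1, 0, 0, 0.008, 0, 0, 0], [-1, 0, 0, 0.009, 0, 0, 0], [-1, 0, 0, 0.009, 0, 0, 0], [0.2, 0, 0, 0.009, 0, 0, 0], [0.5, 0, 0, 0.009, 0, 0, 0], [1, 0, 0, 0.009, 0, 0, 0], [1, 0, 0, 0.009, 0, 0, 0], [1, 0, 0, 0.009, 0, 0, 0], [1, 0, 0, 0.009, 0, 0, 0]]]'

```text
t: 8.53
eef_pos: [0.6124, 0.2281, 0.2102]
tool_rot: [0.0, 0.682, 0.732, 0.0]
contact_force: [-0.5, 0.1, -1.0]
opening: 0.0822
finger_force: 0.0
```

Request:
send_rows --targets '[[[1, 0, 0, -0.05, 0, 0, 0], [1, 0, 0, -0.12, 0, 0, 0], [1, 0, 0, -0.22, 0, 0, 0], [1, 0, 0, -0.32, 0, 0, 0], [1, 0, 0, -0.4, 0, 0, 0], [1, 0, 0, -0.44, 0, 0, 0], [1, 0, 0, -0.44, 0, 0, 0], [1, 0, 0, -0.44, 0, 0, 0], [1, 0, 0, -0.44, 0, 0, 0], [1, 0, 0, -0.44, 0, 0, 0]]]'

```text
t: 9.37
eef_pos: [0.6116, 0.2279, 0.3175]
tool_rot: [-0.001, 0.682, 0.732, -0.002]
contact_force: [-0.1, 0.1, -0.2]
opening: 0.0953
finger_force: 0.0
```

```bash
python3 go.py .4581,.0416,.3,1.389 .4581,.0416,.095,1.389
```

```text
t9.37 [0.6116 0.2279 0.3175] phi1.642 op0.0953 ff0.0 [-0.1  0.1 -0.2]
[0.4581, 0.0416, 0.3, 1.389] shift [-0.7   -0.665  0.073] turn [-0.002  0.001  0.161]
[0.4581, 0.0416, 0.095, 1.389] shift [0.   0.   0.82] turn [0. 0. 0.]
```

Request:
send_rows --targets '[[[1, -0.05, -0.05, 0, 0, 0, 0.01], [1, -0.14, -0.13, 0, 0, 0, 0.03], [1, -0.24, -0.23, 0, 0, 0, 0.05], [1, -0.34, -0.33, 0, 0, 0, 0.07], [1, -0.44, -0.42, 0.02, 0, 0, 0.1], [1, -0.54, -0.51, 0.04, 0, 0, 0.12], [1, -0.62, -0.59, 0.06, 0, 0, 0.14], [1, -0.68, -0.64, 0.07, 0, 0, 0.16], [1, -0.7, -0.665, 0.073, 0, 0, 0.161], [1, -0.7, -0.665, 0.073, 0, 0, 0.161]]]'

```text
t: 10.2
eef_pos: [0.4578, 0.041, 0.3005]
tool_rot: [-0.001, 0.769, 0.639, -0.001]
contact_force: [0.2, 0.1, -0.0]
opening: 0.0955
finger_force: 0.0
```

```bash
python3 go.py .4581,.0416,.095,1.389
```

```text
t10.20 [0.4578 0.041  0.3005] phi1.388 op0.0955 ff0.0 [ 0.2  0.1 -0. ]
[0.4581, 0.0416, 0.095, 1.389] shift [0.003 0.002 0.822] turn [-0.001  0.    -0.001]
```

Request:
send_rows --targets '[[[1, 0, 0, 0.08, 0, 0, 0], [1, 0, 0, 0.19, 0, 0, 0], [1, 0, 0, 0.31, 0, 0, 0], [1, 0, 0, 0.43, 0, 0, 0], [1, 0, 0, 0.55, 0, 0, 0], [1, 0, 0, 0.66, 0, 0, 0], [1, 0, 0, 0.75, 0, 0, 0], [1, 0, 0, 0.8, 0, 0, 0], [1, 0, 0, 0.82, 0, 0, 0], [1, 0, 0, 0.822, 0, 0, 0]]]'

```text
t: 11.03
eef_pos: [0.4583, 0.0425, 0.0946]
tool_rot: [-0.001, 0.768, 0.64, -0.001]
contact_force: [0.3, -0.8, -0.3]
opening: 0.0956
finger_force: 0.0
```

Request:
send_rows --targets '[[[-1, 0, 0, 0, 0, 0, 0], [-1, 0, 0, 0, 0, 0, 0], [-1, 0, 0, 0, 0, 0, 0], [-1, 0, 0, 0, 0, 0, 0], [-1, 0, 0, 0, 0, 0, 0], [-1, 0, 0, 0, 0, 0, 0], [-1, 0, 0, 0, 0, 0, 0], [-1, 0, 0, 0, 0, 0, 0], [-1, 0, 0, 0, 0, 0, 0], [-1, 0, 0, 0, 0, 0, 0]]]' --squeeze 25

```text
t: 11.87
eef_pos: [0.4587, 0.0417, 0.0963]
tool_rot: [-0.0, 0.768, 0.64, -0.0]
contact_force: [-1.0, 1.3, 1.8]
opening: 0.0496
finger_force: 25.0
```

```bash
python3 go.py .4581,.0416,.16,1.389 .599,.0075,.16,1.533 .599,.0075,.115,1.533
```

```text
t11.87 [0.4587 0.0417 0.0963] phi1.389 op0.0496 ff25.0 [-1.   1.3  1.8]
[0.4581, 0.0416, 0.16, 1.389] shift [-0.001 -0.003 -0.255] turn [-0.  0. -0.]
[0.599, 0.0075, 0.16, 1.533] shift [-0.032  0.579  0.   ] turn [ 0.     0.    -0.092]
[0.599, 0.0075, 0.115, 1.533] shift [0.   0.   0.18] turn [0. 0. 0.]
```

Request:
send_rows --targets '[[[-1, 0, 0, -0.03, 0, 0, 0], [-1, 0, 0, -0.08, 0, 0, 0], [-1, 0, 0, -0.13, 0, 0, 0], [-1, 0, 0, -0.18, 0, 0, 0], [-1, 0, 0, -0.22, 0, 0, 0], [-1, 0, 0, -0.25, 0, 0, 0], [-1, 0, 0, -0.26, 0, 0, 0], [-1, 0, 0, -0.26, 0, 0, 0], [-1, 0, 0, -0.26, 0, 0, 0], [-1, 0, 0, -0.26, 0, 0, 0]]]'

```text
t: 12.7
eef_pos: [0.4583, 0.0417, 0.1603]
tool_rot: [-0.0, 0.768, 0.64, -0.001]
contact_force: [-0.8, -0.6, -3.9]
opening: 0.05
finger_force: 25.0
```

Request:
send_rows --targets '[[[-1, 0, 0.03, 0, 0, 0, -0.01], [-1, 0, 0.08, 0, 0, 0, -0.02], [-1, -0.01, 0.16, 0, 0, 0, -0.03], [-1, -0.01, 0.25, 0, 0, 0, -0.04], [-1, -0.02, 0.34, 0, 0, 0, -0.05], [-1, -0.02, 0.42, 0, 0, 0, -0.06], [-1, -0.03, 0.49, 0, 0, 0, -0.08], [-1, -0.032, 0.55, 0, 0, 0, -0.09], [-1, -0.032, 0.575, 0, 0, 0, -0.092], [-1, -0.032, 0.58, 0, 0, 0, -0.092]]]'

```text
t: 13.53
eef_pos: [0.6009, 0.0073, 0.1603]
tool_rot: [-0.0, 0.72, 0.694, -0.0]
contact_force: [-0.2, -0.0, -3.1]
opening: 0.0497
finger_force: 25.0
```

```bash
python3 go.py .599,.0075,.119,1.533
python3 - <<'E'
from ov import *
from plant import ctrl
d=ctrl.get_image("scene"); f=np.ascontiguousarray(d["frame"][:,:,::-1])
cv2.imwrite("pics/p2.png",overlay("scene",f,170,80,260,270,2,{"high":O["high"][0],"tall":[.613,.228,.0694,.05],"low":O["low"][0],"mid":[.599,.0075,-.038,.065]},d))
E
```

```text
t13.53 [0.6009 0.0073 0.1603] phi1.533 op0.0497 ff25.0 [-0.2 -0.  -3.1]
[0.599, 0.0075, 0.119, 1.533] shift [ 0.001 -0.008  0.165] turn [-0.001 -0.     0.   ]
```

View pics/p2.png

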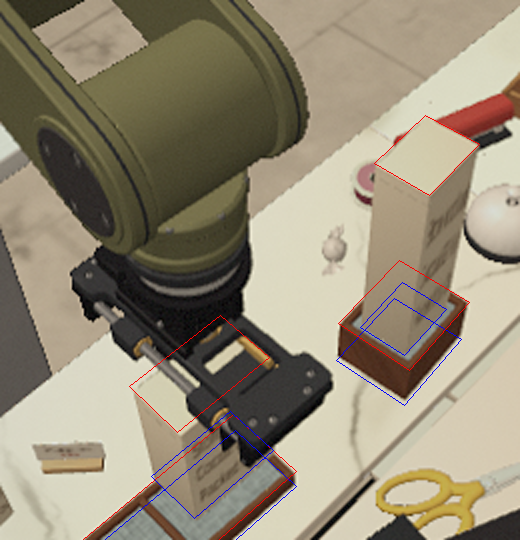

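The tall carton is seated upright in its pocket (base corner about (405,348)). The mid carton hangs over its pocket, with its base corner at about (193,515). Lowering.

Request:
send_rows --targets '[[[-1, 0, -0.005, 0.02, 0, 0, 0], [-1, 0, -0.006, 0.04, 0, 0, 0], [-1, 0, -0.006, 0.06, 0, 0, 0], [-1, 0, -0.006, 0.08, 0, 0, 0], [-1, 0, -0.006, 0.1, 0, 0, 0], [-1, 0, -0.006, 0.12, 0, 0, 0], [-1, 0, -0.006, 0.14, 0, 0, 0], [-1, 0, -0.006, 0.155, 0, 0, 0], [-1, 0, -0.006, 0.165, 0, 0, 0], [-1, 0, -0.006, 0.165, 0, 0, 0]]]'

```text
t: 14.42
eef_pos: [0.5981, 0.0077, 0.119]
tool_rot: [-0.0, 0.72, 0.694, -0.0]
contact_force: [-0.1, 0.5, -2.3]
opening: 0.0499
finger_force: 25.0
```

Request:
send_rows --targets '[[[-1, 0, 0, 0.004, 0, 0, 0], [-1, 0, 0, 0.008, 0, 0, 0], [-1, 0, 0, 0.011, 0, 0, 0], [-1, 0, 0, 0.013, 0, 0, 0], [-1, 0, 0, 0.013, 0, 0, 0], [-1, 0, 0, 0.013, 0, 0, 0], [-1, 0, 0, 0.013, 0, 0, 0], [-1, 0, 0, 0.013, 0, 0, 0], [-1, 0, 0, 0.013, 0, 0, 0], [-1, 0, 0, 0.013, 0, 0, 0]]]'

```text
t: 15.25
eef_pos: [0.5986, 0.0077, 0.1167]
tool_rot: [0.0, 0.72, 0.694, 0.0]
contact_force: [-1.8, -0.8, -3.3]
opening: 0.0501
finger_force: 25.0
```

Request:
send_rows --targets '[[[-1, 0, 0, 0.003, 0, 0, 0], [-1, 0, 0, 0.004, 0, 0, 0], [-1, 0, 0, 0.004, 0, 0, 0], [0.1, 0, 0, 0.004, 0, 0, 0], [0.3, 0, 0, 0.004, 0, 0, 0], [0.6, 0, 0, 0.004, 0, 0, 0], [1, 0, 0, 0.004, 0, 0, 0], [1, 0, 0, 0.004, 0, 0, 0], [1, 0, 0, 0.004, 0, 0, 0], [1, 0, 0, 0.004, 0, 0, 0]]]'

```text
t: 16.08
eef_pos: [0.5986, 0.0077, 0.1157]
tool_rot: [0.0, 0.72, 0.694, 0.0]
contact_force: [-0.4, 0.5, 0.5]
opening: 0.0871
finger_force: 0.0
```

Request:
send_rows --targets '[[[1, 0, 0, -0.05, 0, 0, 0], [1, 0, 0, -0.12, 0, 0, 0], [1, 0, 0, -0.22, 0, 0, 0], [1, 0, 0, -0.32, 0, 0, 0], [1, 0, 0, -0.41, 0, 0, 0], [1, 0, 0, -0.46, 0, 0, 0], [1, 0, 0, -0.48, 0, 0, 0], [1, 0, 0, -0.48, 0, 0, 0], [1, 0, 0, -0.48, 0, 0, 0], [1, 0, 0, -0.48, 0, 0, 0]]]'

```text
t: 16.92
eef_pos: [0.5976, 0.0077, 0.2336]
tool_rot: [-0.001, 0.72, 0.694, -0.001]
contact_force: [-0.4, 1.8, 0.8]
opening: 0.0952
finger_force: 0.0
```

```bash
python3 go.py .4681,-.1449,.2,1.692 .4681,-.1449,.045,1.692
```

```text
t16.92 [0.5976 0.0077 0.2336] phi1.533 op0.0952 ff0.0 [-0.4  1.8  0.8]
[0.4681, -0.1449, 0.2, 1.692] shift [-0.629 -0.495  0.136] turn [-0.002 -0.    -0.101]
[0.4681, -0.1449, 0.045, 1.692] shift [0.   0.   0.62] turn [0. 0. 0.]
```

Request:
send_rows --targets '[[[1, -0.04, -0.04, 0, 0, 0, 0], [1, -0.12, -0.1, 0, 0, 0, -0.02], [1, -0.22, -0.18, 0, 0, 0, -0.04], [1, -0.32, -0.26, 0.02, 0, 0, -0.06], [1, -0.42, -0.34, 0.05, 0, 0, -0.08], [1, -0.51, -0.41, 0.08, 0, 0, -0.09], [1, -0.58, -0.46, 0.11, 0, 0, -0.1], [1, -0.62, -0.49, 0.13, 0, 0, -0.101], [1, -0.629, -0.495, 0.136, 0, 0, -0.101], [1, -0.629, -0.495, 0.136, 0, 0, -0.101]]]'

```text
t: 17.75
eef_pos: [0.4676, -0.1452, 0.2002]
tool_rot: [-0.001, 0.664, 0.748, -0.0]
contact_force: [0.5, 0.6, -0.5]
opening: 0.0952
finger_force: 0.0
```

```bash
python3 go.py .4681,-.1449,.045,1.692
```

```text
t17.75 [ 0.4676 -0.1452  0.2002] phi1.690 op0.0952 ff0.0 [ 0.5  0.6 -0.5]
[0.4681, -0.1449, 0.045, 1.692] shift [0.    0.003 0.621] turn [-0.001 -0.001 -0.001]
```

Request:
send_rows --targets '[[[1, 0, 0.003, 0.06, 0, 0, 0], [1, 0, 0.003, 0.14, 0, 0, 0], [1, 0, 0.003, 0.23, 0, 0, 0], [1, 0, 0.003, 0.32, 0, 0, 0], [1, 0, 0.003, 0.41, 0, 0, 0], [1, 0, 0.003, 0.49, 0, 0, 0], [1, 0, 0.003, 0.56, 0, 0, 0], [1, 0, 0.003, 0.6, 0, 0, 0], [1, 0, 0.003, 0.62, 0, 0, 0], [1, 0, 0.003, 0.62, 0, 0, 0]]]'

```text
t: 18.58
eef_pos: [0.4695, -0.1441, 0.0458]
tool_rot: [-0.001, 0.663, 0.749, -0.0]
contact_force: [0.1, -0.3, 0.5]
opening: 0.095
finger_force: 0.0
```

Request:
send_rows --targets '[[[-1, 0, 0, 0, 0, 0, 0], [-1, 0, 0, 0, 0, 0, 0], [-1, 0, 0, 0, 0, 0, 0], [-1, 0, 0, 0, 0, 0, 0], [-1, 0, 0, 0, 0, 0, 0], [-1, 0, 0, 0, 0, 0, 0], [-1, 0, 0, 0, 0, 0, 0], [-1, 0, 0, 0, 0, 0, 0], [-1, 0, 0, 0, 0, 0, 0], [-1, 0, 0, 0, 0, 0, 0]]]' --squeeze 18

```text
t: 19.42
eef_pos: [0.4696, -0.1448, 0.0466]
tool_rot: [-0.0, 0.663, 0.749, -0.0]
contact_force: [-1.2, -0.6, 1.7]
opening: 0.0402
finger_force: 18.0
```

```bash
python3 go.py .4681,-.1449,.11,1.692 .595,-.0954,.11,1.533 .595,-.0954,.065,1.533
```

```text
t19.42 [ 0.4696 -0.1448  0.0466] phi1.692 op0.0402 ff18.0 [-1.2 -0.6  1.7]
[0.4681, -0.1449, 0.11, 1.692] shift [ 0.    -0.006 -0.254] turn [-0. -0.  0.]
[0.595, -0.0954, 0.11, 1.533] shift [0.135 0.528 0.   ] turn [0.    0.    0.101]
[0.595, -0.0954, 0.065, 1.533] shift [0.   0.   0.18] turn [0. 0. 0.]
```

Request:
send_rows --targets '[[[-1, 0, 0, -0.03, 0, 0, 0], [-1, 0, 0, -0.08, 0, 0, 0], [-1, 0, 0, -0.13, 0, 0, 0], [-1, 0, 0, -0.18, 0, 0, 0], [-1, 0, 0, -0.22, 0, 0, 0], [-1, 0, 0, -0.25, 0, 0, 0], [-1, 0, 0, -0.255, 0, 0, 0], [-1, 0, 0, -0.255, 0, 0, 0], [-1, 0, 0, -0.255, 0, 0, 0], [-1, 0, 0, -0.255, 0, 0, 0]]]'

```text
t: 20.25
eef_pos: [0.4692, -0.1445, 0.1095]
tool_rot: [-0.001, 0.663, 0.749, -0.0]
contact_force: [0.7, -0.5, -1.7]
opening: 0.0402
finger_force: 18.0
```

Request:
send_rows --targets '[[[-1, 0.01, 0.03, 0, 0, 0, 0.01], [-1, 0.02, 0.08, 0, 0, 0, 0.02], [-1, 0.04, 0.15, 0, 0, 0, 0.03], [-1, 0.06, 0.23, 0, 0, 0, 0.05], [-1, 0.08, 0.31, 0, 0, 0, 0.06], [-1, 0.1, 0.39, 0, 0, 0, 0.08], [-1, 0.12, 0.46, 0, 0, 0, 0.09], [-1, 0.13, 0.5, 0, 0, 0, 0.1], [-1, 0.135, 0.52, 0, 0, 0, 0.101], [-1, 0.135, 0.522, 0, 0, 0, 0.101]]]'

```text
t: 21.08
eef_pos: [0.5954, -0.095, 0.1095]
tool_rot: [-0.001, 0.72, 0.694, -0.0]
contact_force: [-0.8, 0.4, 0.0]
opening: 0.0399
finger_force: 18.0
```

```bash
python3 go.py .595,-.0954,.068,1.533
```

```text
t21.08 [ 0.5954 -0.095   0.1095] phi1.535 op0.0399 ff18.0 [-0.8  0.4  0. ]
[0.595, -0.0954, 0.068, 1.533] shift [-0.002 -0.001  0.166] turn [-0.001 -0.     0.001]
```

Request:
send_rows --targets '[[[-1, 0, 0, 0.02, 0, 0, 0], [-1, 0, 0, 0.04, 0, 0, 0], [-1, 0, 0, 0.06, 0, 0, 0], [-1, 0, 0, 0.08, 0, 0, 0], [-1, 0, 0, 0.1, 0, 0, 0], [-1, 0, 0, 0.12, 0, 0, 0], [-1, 0, 0, 0.14, 0, 0, 0], [-1, 0, 0, 0.155, 0, 0, 0], [-1, 0, 0, 0.164, 0, 0, 0], [-1, 0, 0, 0.166, 0, 0, 0]]]'

```text
t: 21.92
eef_pos: [0.5949, -0.0954, 0.0682]
tool_rot: [-0.0, 0.72, 0.694, -0.0]
contact_force: [-0.2, -0.2, -1.5]
opening: 0.0402
finger_force: 18.0
```

Request:
send_rows --targets '[[[-1, 0, 0, 0.004, 0, 0, 0], [-1, 0, 0, 0.007, 0, 0, 0], [-1, 0, 0, 0.008, 0, 0, 0], [-1, 0, 0, 0.008, 0, 0, 0], [0, 0, 0, 0.008, 0, 0, 0], [0.3, 0, 0, 0.008, 0, 0, 0], [0.6, 0, 0, 0.008, 0, 0, 0], [1, 0, 0, 0.008, 0, 0, 0], [1, 0, 0, 0.008, 0, 0, 0], [1, 0, 0, 0.008, 0, 0, 0]]]'

```text
t: 22.75
eef_pos: [0.5953, -0.0955, 0.067]
tool_rot: [0.0, 0.72, 0.694, 0.0]
contact_force: [-0.4, -0.8, -0.2]
opening: 0.0746
finger_force: 0.0
```

Request:
send_rows --targets '[[[1, 0, 0, -0.05, 0, 0, 0], [1, 0, 0, -0.14, 0, 0, 0], [1, 0, 0, -0.26, 0, 0, 0], [1, 0, 0, -0.38, 0, 0, 0], [1, 0, 0, -0.5, 0, 0, 0], [1, 0, 0, -0.6, 0, 0, 0], [1, 0, 0, -0.66, 0, 0, 0], [1, 0, 0, -0.68, 0, 0, 0], [1, 0, 0, -0.68, 0, 0, 0], [1, 0, 0, -0.68, 0, 0, 0]]]'

```text
t: 23.58
eef_pos: [0.5949, -0.0954, 0.2365]
tool_rot: [-0.0, 0.72, 0.694, -0.0]
contact_force: [0.5, 0.7, 0.0]
opening: 0.0955
finger_force: 0.0
```

```bash
python3 go.py .43,-.02,.24,1.6 .44,.2,.24,1.6 .4712,.3623,.15,1.6 .4712,.3623,.022,1.6
```

```text
t23.58 [ 0.5949 -0.0954  0.2365] phi1.534 op0.0955 ff0.0 [0.5 0.7 0. ]
[0.43, -0.02, 0.24, 1.6] shift [ 0.277 -0.67  -0.014] turn [-0.    -0.    -0.042]
[0.44, 0.2, 0.24, 1.6] shift [0.878 0.066 0.   ] turn [0. 0. 0.]
[0.4712, 0.3623, 0.15, 1.6] shift [0.645 0.144 0.36 ] turn [0. 0. 0.]
[0.4712, 0.3623, 0.022, 1.6] shift [0.    0.    0.512] turn [0. 0. 0.]
```

Request:
send_rows --targets '[[[1, 0.02, -0.05, 0, 0, 0, 0], [1, 0.06, -0.14, 0, 0, 0, -0.01], [1, 0.1, -0.24, 0, 0, 0, -0.02], [1, 0.14, -0.34, 0, 0, 0, -0.03], [1, 0.18, -0.44, 0, 0, 0, -0.04], [1, 0.22, -0.54, 0, 0, 0, -0.042], [1, 0.25, -0.61, 0, 0, 0, -0.042], [1, 0.27, -0.65, 0, 0, 0, -0.042], [1, 0.277, -0.67, 0, 0, 0, -0.042], [1, 0.277, -0.67, 0, 0, 0, -0.042]]]'

```text
t: 24.42
eef_pos: [0.4292, -0.0196, 0.2354]
tool_rot: [-0.001, 0.697, 0.717, -0.001]
contact_force: [0.2, -0.2, -0.4]
opening: 0.0956
finger_force: 0.0
```

Request:
send_rows --targets '[[[1, 0.05, 0, 0, 0, 0, 0], [1, 0.15, 0.01, 0, 0, 0, 0], [1, 0.27, 0.02, 0, 0, 0, 0], [1, 0.4, 0.03, 0, 0, 0, 0], [1, 0.53, 0.04, 0, 0, 0, 0], [1, 0.66, 0.05, 0, 0, 0, 0], [1, 0.77, 0.06, 0, 0, 0, 0], [1, 0.85, 0.066, 0, 0, 0, 0], [1, 0.878, 0.066, 0, 0, 0, 0], [1, 0.878, 0.066, 0, 0, 0, 0]]]'

```text
t: 25.25
eef_pos: [0.4407, 0.2008, 0.2359]
tool_rot: [-0.0, 0.696, 0.718, -0.001]
contact_force: [-0.3, 0.4, -0.3]
opening: 0.0951
finger_force: 0.0
```

```bash
python3 go.py .4712,.3623,.15,1.6
python3 - <<'E'
from ov import *
from plant import ctrl
def zc(n,x,y,w,h,k,poses={}):
    d=ctrl.get_image(n); f=np.ascontiguousarray(d["frame"][:,:,::-1]); return overlay(n,f,x,y,w,h,k,poses,d)
a=zc("top",170,230,80,70,6); b=zc("scene",330,130,110,80,3)
c=zc("scene",180,170,260,240,1.5)
a=cv2.resize(a,(400,350))
R=np.zeros((600,800,3),np.uint8); R[:350,:400]=a; R[:240,420:750]=b; R[240:600,405:795]=c
cv2.imwrite("pics/p3.png",R)
E
```

```text
t25.25 [0.4407 0.2008 0.2359] phi1.602 op0.0951 ff0.0 [-0.3  0.4 -0.3]
[0.4712, 0.3623, 0.15, 1.6] shift [0.642 0.142 0.343] turn [-0.001  0.     0.001]
```

View pics/p3.png

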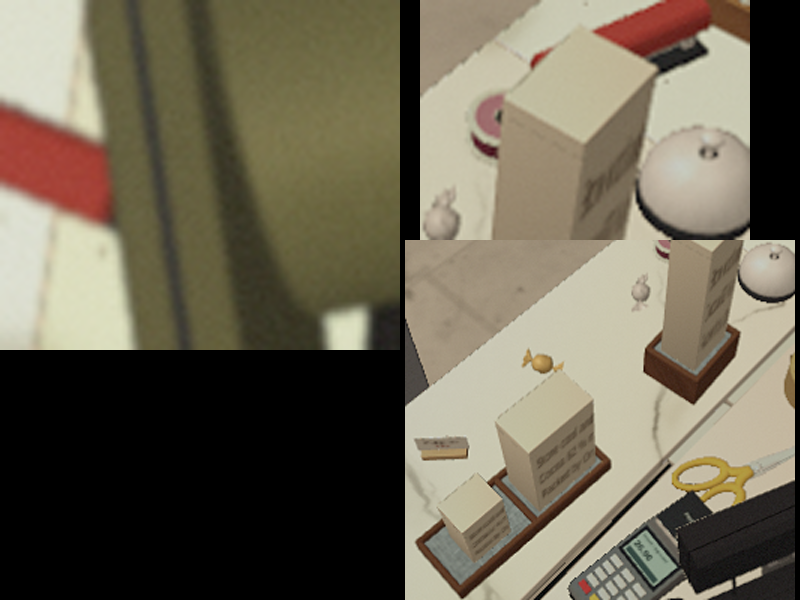

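All three cartons are seated upright. The pralines and card are unmoved. Now the spool, with the jaws closing roughly along x so they clear the stapler end.

Request:
send_rows --targets '[[[1, 0.04, 0.01, 0, 0, 0, 0.01], [1, 0.11, 0.02, 0.02, 0, 0, 0.02], [1, 0.2, 0.04, 0.06, 0, 0, 0.04], [1, 0.3, 0.06, 0.12, 0, 0, 0.06], [1, 0.4, 0.08, 0.18, 0, 0, 0.08], [1, 0.49, 0.1, 0.24, 0, 0, 0.09], [1, 0.57, 0.12, 0.29, 0, 0, 0.095], [1, 0.62, 0.14, 0.33, 0, 0, 0.095], [1, 0.642, 0.142, 0.343, 0, 0, 0.095], [1, 0.642, 0.142, 0.343, 0, 0, 0.095]]]'

```text
t: 26.23
eef_pos: [0.4714, 0.3606, 0.1499]
tool_rot: [-0.0, 0.749, 0.663, -0.001]
contact_force: [0.2, -1.0, 0.5]
opening: 0.0952
finger_force: 0.0
```

```bash
python3 go.py .4712,.3623,.0225,1.45
```

```text
t26.23 [0.4714 0.3606 0.1499] phi1.450 op0.0952 ff0.0 [ 0.2 -1.   0.5]
[0.4712, 0.3623, 0.0225, 1.45] shift [ 0.007 -0.001  0.51 ] turn [-0.001  0.001 -0.   ]
```

Request:
send_rows --targets '[[[0.8, 0.004, 0, 0.05, 0, 0, 0], [0.8, 0.004, 0, 0.12, 0, 0, 0], [0.8, 0.004, 0, 0.2, 0, 0, 0], [0.8, 0.004, 0, 0.28, 0, 0, 0], [0.8, 0.004, 0, 0.35, 0, 0, 0], [0.8, 0.004, 0, 0.41, 0, 0, 0], [0.8, 0.004, 0, 0.46, 0, 0, 0], [0.8, 0.004, 0, 0.49, 0, 0, 0], [0.8, 0.004, 0, 0.503, 0, 0, 0], [0.8, 0.004, 0, 0.503, 0, 0, 0]]]'

```text
t: 27.07
eef_pos: [0.4715, 0.3619, 0.025]
tool_rot: [-0.0, 0.749, 0.663, -0.0]
contact_force: [0.4, -0.1, 0.9]
opening: 0.0854
finger_force: 0.0
```

```bash
python3 go.py .4712,.3623,.0225,1.45;  python3 - <<'E'
from ov import *
from plant import ctrl
def zc(n,x,y,w,h,k):
    d=ctrl.get_image(n); f=np.ascontiguousarray(d["frame"][:,:,::-1]); return overlay(n,f,x,y,w,h,k,{},d)
cv2.imwrite("pics/p4.png",np.hstack([zc("top",170,230,80,80,5),zc("scene",310,115,80,80,5)]))
E
```

```text
t27.07 [0.4715 0.3619 0.025 ] phi1.450 op0.0854 ff0.0 [ 0.4 -0.1  0.9]
[0.4712, 0.3623, 0.0225, 1.45] shift [ 0.002 -0.001  0.01 ] turn [-0.  0. -0.]
```

View pics/p4.png

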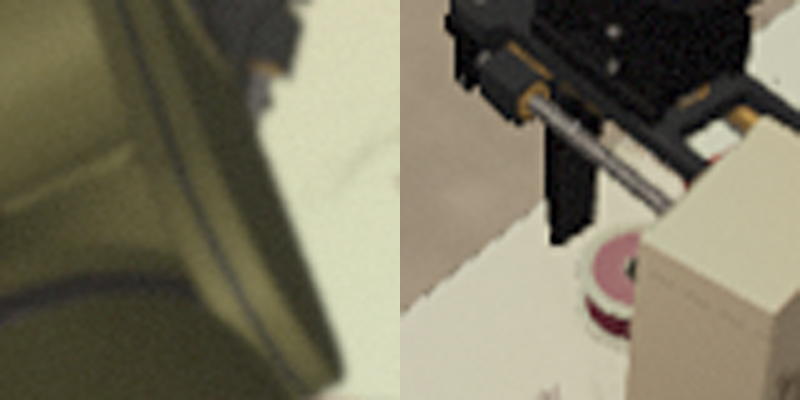

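The front finger (about (565,240)) stands beside the spool on the −x side, as intended. The stapler end is hidden.

Request:
send_rows --targets '[[[0.8, 0.002, 0, 0.005, 0, 0, 0], [0.6, 0.002, 0, 0.01, 0, 0, 0], [0.4, 0.002, 0, 0.01, 0, 0, 0], [0.2, 0.002, 0, 0.01, 0, 0, 0], [0.1, 0.002, 0, 0.01, 0, 0, 0], [-1, 0.002, 0, 0.01, 0, 0, 0], [-1, 0.002, 0, 0.01, 0, 0, 0], [-1, 0.002, 0, 0.01, 0, 0, 0], [-1, 0.002, 0, 0.01, 0, 0, 0], [-1, 0.002, 0, 0.01, 0, 0, 0]]]' --squeeze 10

```text
t: 28.0
eef_pos: [0.4717, 0.3629, 0.023]
tool_rot: [-0.0, 0.748, 0.663, -0.0]
contact_force: [-0.4, -0.2, 0.3]
opening: 0.053
finger_force: 10.0
```

Request:
send_rows --targets '[[[-1, 0, 0, -0.03, 0, 0, 0], [-1, 0, 0, -0.08, 0, 0, 0], [-1, 0, 0, -0.16, 0, 0, 0], [-1, 0, 0, -0.26, 0, 0, 0], [-1, 0, 0, -0.36, 0, 0, 0], [-1, 0, 0, -0.46, 0, 0, 0], [-1, 0, 0, -0.56, 0, 0, 0], [-1, 0, 0, -0.66, 0, 0, 0], [-1, 0, 0, -0.73, 0, 0, 0], [-1, 0, 0, -0.75, 0, 0, 0]]]'

```text
t: 28.83
eef_pos: [0.4735, 0.3639, 0.2163]
tool_rot: [0.001, 0.748, 0.663, 0.004]
contact_force: [0.0, -0.4, -0.5]
opening: 0.0533
finger_force: 10.0
```

```bash
python3 go.py .44,.2,.215,1.5 .45,.02,.215,1.533 .5986,.0077,.215,1.533
```

```text
t28.83 [0.4735 0.3639 0.2163] phi1.450 op0.0533 ff10.0 [ 0.  -0.4 -0.5]
[0.44, 0.2, 0.215, 1.5] shift [-0.667 -0.054  0.001] turn [ 0.004 -0.003 -0.032]
[0.45, 0.02, 0.215, 1.533] shift [-0.715  0.091  0.   ] turn [ 0.     0.    -0.021]
[0.5986, 0.0077, 0.215, 1.533] shift [-0.027  0.596  0.   ] turn [0. 0. 0.]
```

Request:
send_rows --targets '[[[-1, -0.04, 0, 0, 0, 0, 0], [-1, -0.11, -0.01, 0, 0, 0, 0], [-1, -0.2, -0.02, 0, 0, 0, -0.01], [-1, -0.3, -0.02, 0, 0, 0, -0.01], [-1, -0.4, -0.03, 0, 0, 0, -0.02], [-1, -0.5, -0.04, 0, 0, 0, -0.02], [-1, -0.58, -0.05, 0, 0, 0, -0.03], [-1, -0.64, -0.054, 0, 0, 0, -0.032], [-1, -0.665, -0.054, 0, 0, 0, -0.032], [-1, -0.667, -0.054, 0, 0, 0, -0.032]]]'

```text
t: 29.67
eef_pos: [0.4374, 0.1974, 0.209]
tool_rot: [-0.0, 0.732, 0.681, -0.001]
contact_force: [0.6, -1.3, 0.4]
opening: 0.0531
finger_force: 10.0
```

Request:
send_rows --targets '[[[-1, -0.04, 0, 0, 0, 0, 0], [-1, -0.11, 0.01, 0, 0, 0, 0], [-1, -0.2, 0.02, 0, 0, 0, -0.01], [-1, -0.31, 0.04, 0, 0, 0, -0.01], [-1, -0.42, 0.05, 0, 0, 0, -0.02], [-1, -0.53, 0.07, 0, 0, 0, -0.02], [-1, -0.62, 0.08, 0, 0, 0, -0.021], [-1, -0.69, 0.09, 0, 0, 0, -0.021], [-1, -0.715, 0.091, 0, 0, 0, -0.021], [-1, -0.715, 0.091, 0, 0, 0, -0.021]]]'

```text
t: 30.5
eef_pos: [0.4484, 0.0182, 0.2101]
tool_rot: [-0.0, 0.721, 0.693, -0.0]
contact_force: [0.2, 1.1, 0.5]
opening: 0.0529
finger_force: 10.0
```

```bash
python3 go.py .5986,.0077,.215,1.533;  python3 - <<'E'
from ov import *
from plant import ctrl
d=ctrl.get_image("scene"); f=np.ascontiguousarray(d["frame"][:,:,::-1])
a=overlay("scene",f,170,140,200,150*2,2,{},d)
b=overlay("scene",f,220,220,90,120,4,{"mid":[.5986,.0077,-.038,.02]},d)
b=np.vstack([b,np.zeros((120,360,3),np.uint8)])
cv2.imwrite("pics/p5.png",np.hstack([a,b]))
E
```

```text
t30.50 [0.4484 0.0182 0.2101] phi1.532 op0.0529 ff10.0 [0.2 1.1 0.5]
[0.5986, 0.0077, 0.215, 1.533] shift [-0.018  0.602 -0.02 ] turn [-0.    -0.    -0.001]
```

View pics/p5.png

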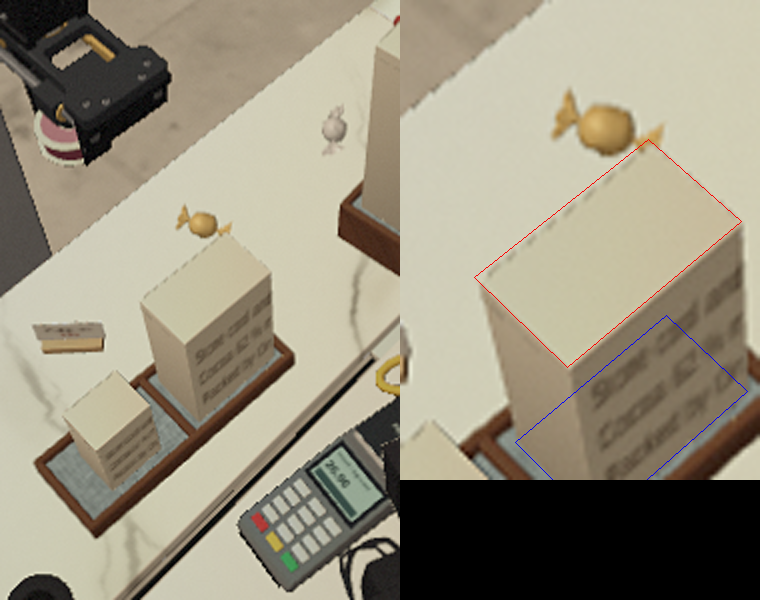

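The held spool is level (55,135 in the left panel). The medium carton's top matches the model pose to under 1 px. Moving over it.

Request:
send_rows --targets '[[[-1, 0, 0.03, 0, 0, 0, 0], [-1, 0, 0.09, 0, 0, 0, 0], [-1, -0.01, 0.17, 0, 0, 0, 0], [-1, -0.01, 0.26, 0, 0, 0, 0], [-1, -0.01, 0.35, 0, 0, 0, 0], [-1, -0.01, 0.44, 0, 0, 0, 0], [-1, -0.018, 0.52, 0, 0, 0, 0], [-1, -0.018, 0.57, 0, 0, 0, 0], [-1, -0.018, 0.595, 0, 0, 0, 0], [-1, -0.018, 0.602, 0, 0, 0, 0]]]'

```text
t: 31.38
eef_pos: [0.5996, 0.01, 0.2098]
tool_rot: [-0.0, 0.72, 0.694, -0.0]
contact_force: [-0.9, -0.2, -0.7]
opening: 0.0527
finger_force: 10.0
```

```bash
python3 go.py .599,.0077,.180,1.533;  python3 - <<'E'
from ov import *
from plant import ctrl
s=ctrl.state()["eef_pos"]; D3["sp"]=(.054,.054,.02)
d=ctrl.get_image("scene"); f=np.ascontiguousarray(d["frame"][:,:,::-1])
cv2.imwrite("pics/p6.png",overlay("scene",f,190,180,130,110,6,{"mid":[.5986,.0077,-.038,.02],"sp":[s[0],s[1],-.038,s[2]-.023]},d))
E
```

```text
t31.38 [0.5996 0.01   0.2098] phi1.535 op0.0527 ff10.0 [-0.9 -0.2 -0.7]
[0.599, 0.0077, 0.18, 1.533] shift [-0.009 -0.002  0.119] turn [-0.    -0.     0.001]
```

View pics/p6.png

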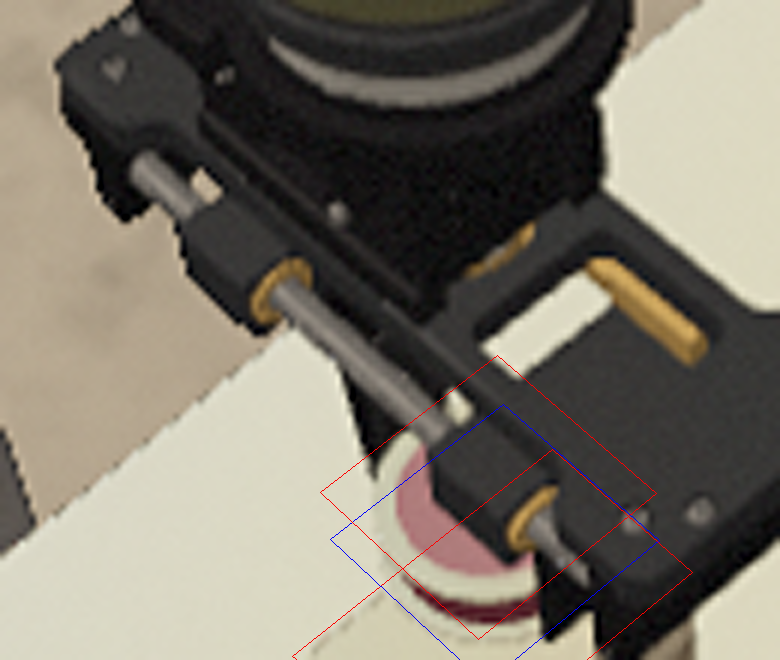

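The spool's visible rim (left 378,490, bottom 490,602) matches the ellipse expected for a spool centred on the TCP. Lowering.

Request:
send_rows --targets '[[[-1, -0.009, -0.001, 0.02, 0, 0, 0], [-1, -0.009, -0.001, 0.04, 0, 0, 0], [-1, -0.009, -0.001, 0.06, 0, 0, 0], [-1, -0.009, -0.001, 0.08, 0, 0, 0], [-1, -0.009, -0.001, 0.1, 0, 0, 0], [-1, -0.009, -0.001, 0.11, 0, 0, 0], [-1, -0.009, -0.001, 0.118, 0, 0, 0], [-1, -0.009, -0.001, 0.118, 0, 0, 0], [-1, -0.009, -0.001, 0.118, 0, 0, 0], [-1, -0.009, -0.001, 0.118, 0, 0, 0]]]'

```text
t: 32.27
eef_pos: [0.5985, 0.0066, 0.1812]
tool_rot: [0.0, 0.72, 0.694, 0.0]
contact_force: [-0.4, 1.6, -0.6]
opening: 0.053
finger_force: 10.0
```

```bash
python3 go.py .5993,.0077,.1782,1.533
```

```text
t32.27 [0.5985 0.0066 0.1812] phi1.533 op0.0530 ff10.0 [-0.4  1.6 -0.6]
[0.5993, 0.0077, 0.1782, 1.533] shift [0.004 0.003 0.012] turn [ 0. -0.  0.]
```

Step down the last 3 mm and look at the contact before letting go.

Request:
send_rows --targets '[[[-1, 0.003, 0.003, 0.003, 0, 0, 0], [-1, 0.003, 0.003, 0.006, 0, 0, 0], [-1, 0.003, 0.003, 0.009, 0, 0, 0], [-1, 0.003, 0.003, 0.011, 0, 0, 0], [-1, 0.003, 0.003, 0.011, 0, 0, 0], [-1, 0.003, 0.003, 0.011, 0, 0, 0], [-1, 0.003, 0.003, 0.011, 0, 0, 0], [-1, 0.003, 0.003, 0.011, 0, 0, 0], [-1, 0.003, 0.003, 0.011, 0, 0, 0], [-1, 0.003, 0.003, 0.011, 0, 0, 0]]]'

```text
t: 33.1
eef_pos: [0.599, 0.0074, 0.1782]
tool_rot: [-0.0, 0.72, 0.694, 0.0]
contact_force: [-0.3, -0.0, 0.1]
opening: 0.053
finger_force: 10.0
```

Request:
send_rows --targets '[[[0.14, 0, 0, 0, 0, 0, 0], [0.18, 0, 0, 0, 0, 0, 0], [0.25, 0, 0, 0, 0, 0, 0], [0.35, 0, 0, 0, 0, 0, 0], [0.5, 0, 0, 0, 0, 0, 0], [0.7, 0, 0, 0, 0, 0, 0], [0.9, 0, 0, 0, 0, 0, 0], [1, 0, 0, 0, 0, 0, 0], [1, 0, 0, 0, 0, 0, 0], [1, 0, 0, 0, 0, 0, 0]]]'

```text
t: 33.93
eef_pos: [0.599, 0.0074, 0.1782]
tool_rot: [-0.0, 0.72, 0.694, 0.0]
contact_force: [0.6, 0.8, 0.1]
opening: 0.0938
finger_force: 0.0
```

Request:
send_rows --targets '[[[1, 0, 0, -0.04, 0, 0, 0], [1, 0, 0, -0.11, 0, 0, 0], [1, 0, 0, -0.2, 0, 0, 0], [1, 0, 0, -0.3, 0, 0, 0], [1, 0, 0, -0.39, 0, 0, 0], [1, 0, 0, -0.44, 0, 0, 0], [1, 0, 0, -0.46, 0, 0, 0], [1, 0, 0, -0.46, 0, 0, 0], [1, 0, 0, -0.46, 0, 0, 0], [1, 0, 0, -0.46, 0, 0, 0]]]'

```text
t: 34.77
eef_pos: [0.5983, 0.0074, 0.291]
tool_rot: [-0.001, 0.72, 0.694, -0.001]
contact_force: [-0.0, -0.5, -1.0]
opening: 0.095
finger_force: 0.0
```

Request:
send_rows --targets '[[[1, 0, -0.05, 0, 0, 0, 0], [1, 0, -0.13, 0, 0, 0, 0], [1, -0.05, -0.23, 0, 0, 0, 0], [1, -0.12, -0.33, 0, 0, 0, 0], [1, -0.22, -0.43, 0, 0, 0, 0], [1, -0.32, -0.52, 0, 0, 0, 0], [1, -0.42, -0.58, 0, 0, 0, 0], [1, -0.52, -0.6, 0, 0, 0, 0], [1, -0.6, -0.6, 0, 0, 0, 0], [1, -0.62, -0.6, 0, 0, 0, 0]]]'

```text
t: 35.6
eef_pos: [0.4422, -0.1438, 0.2916]
tool_rot: [-0.001, 0.721, 0.693, -0.001]
contact_force: [-0.0, 0.6, 0.4]
opening: 0.0953
finger_force: 0.0
```

```bash
python3 go.py;  python3 - <<'E'
from ov import *
from plant import ctrl
d=ctrl.get_image("scene"); f=np.ascontiguousarray(d["frame"][:,:,::-1])
a=overlay("scene",f,120,110,320,300,1.25,{},d)
b=overlay("scene",f,220,215,80,75,5,{"mid":[.5986,.0077,-.038,.02]},d)
d=ctrl.get_image("top"); f=np.ascontiguousarray(d["frame"][:,:,::-1])
c=overlay("top",f,180,170,330,150,1.2,{},d)
R=np.zeros((600,800,3),np.uint8)
R[:a.shape[0],:a.shape[1]]=a; R[:375,400:800]=b; R[385:385+c.shape[0],:c.shape[1]]=c
cv2.imwrite("pics/p7.png",R)
E
```

```text
t35.60 [ 0.4422 -0.1438  0.2916] phi1.530 op0.0953 ff0.0 [-0.   0.6  0.4]
```

View pics/p7.png

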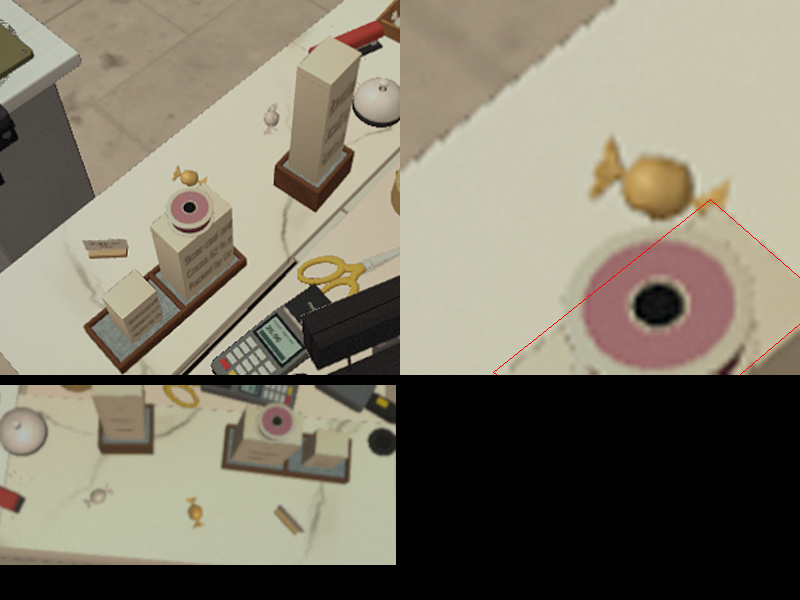

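The cartons are seated, the spool lies on the medium carton (hub at scene (271.4,275.6)), and the bystanders are untouched. A quick check of centring comes next.

Run:
```python
from fit import *
u=np.array([271.4,275.6])
print(least_squares(lambda p:proj("scene",[p[0],p[1],.175])[0]-u,[.6,0]).x)
# mid top corners from p5 enlarged crop (4x, origin 220,220; panel offset 400), z=.155
off["p5"]=("scene",220,220,4)
c=[((-1,1),648,142),((-1,-1),477,281),((1,1),743,224),((1,-1),570,369)]
print(fit(.05,.084,.155,[("p5",s,1,x-400,y) for s,x,y in c],(.6,0,0)))
```

```text
[0.60034497 0.00711939]
(array([ 0.59992804,  0.00736988, -0.03073424]), [[0.2, -0.0], [-0.2, 0.0], [-0.0, -0.3], [-0.1, 0.2]])
```

The spool is centred to about 0.5 mm. Handing in.

```bash
python3 -c "
from plant import ctrl
print(ctrl.job_done())"
```

```text
the job is handed in; nothing more can be done
None
```

I handed the job in at about 36 s of robot time: the tall, medium and small cartons stand upright in their pockets, stepping down from the high riser. The spool lies flat on the medium carton, within about 0.5 mm of centre in the camera image, and the price card, pralines and stapler appear unmoved (only the stapler's end was in view).

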